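# Tip the tall display block over and push the archive box shut

### The job

The archive box cannot be closed because the tall wooden display block is still standing up in it. Tip that block over onto the clear foam with a push of the fingertips so that it lies flat in the box, then push the open lid over until it is fully shut, and move clear. Only push, lift nothing, do not shove the block away upright, and leave the short block, the jar and the amulet in the box and the things around it standing where they are.

Things in the scene. Friction and masses are not known exactly. Their poses are not given: they have to be found in the camera images.
- box: Open grey board archive box, fixed, 200 (its x) x 280 (y) x 65 mm high, 5 mm walls, foam floor 8 mm above the table. Origin: centre of underside. Lid hinged on its +x rim; +x points to the robot's left (world +y) within 0.5 rad. Tall and short block stand near its two y ends (either way round), in the half away from the hinge, clear foam between them; jar and amulet in the other half.
- lid (a joint): Lid angle (rad): 0 fully shut, 1.57 straight up, 1.95 its stop, leaning outwards. Starts open, its edge 0.27 m above the table. Flat grey board, 6 mm thick, reaching 203 mm from the hinge, 290 mm along it, with a 14 mm skirt on its underside. Stiff hinge: it stays wherever it is left, does not fall shut; 1 to 3 N near the free edge moves it.
- lid_hinge (a point): Middle of the lid's hinge line, fixed on the box: 100 mm along the box's x from its centre, 65.5 mm above the table. The hinge line runs along the box's y; the shut lid reaches from it along the box's -x. This point is on the lid's underside.
- lid_edge (a point): Middle of the lid's free edge, on its outer face (the upper face when shut), 200 mm from the hinge line; moves with the lid.
- tall_block: Tall display block of dark wood, 40 x 40 x 120 mm, about 0.14 kg, loose, at first upright in the box. Origin: centre of its underside as it stands; z is its long axis, x and y square to its side faces (within 0.15 rad of the box's). Pushed level near its top it tips about its bottom edge rather than sliding, and falls over by itself past about 0.35 rad.
- tall_mid (a point): The centre of the tall block.
- short_block: Short display block of the same dark wood, 40 x 40 x 30 mm, loose, near the other end of the box. Origin: centre of its underside. Leave it.
- jar: Small terracotta jar, 46 mm diameter, 46 mm high, loose, standing in the box. Origin: centre of its underside. Leave it.
- amulet: Small grey-green domed stone amulet, 34 mm across, 15 mm high, loose, lying in the box. Origin: centre of its underside. Leave it.
- dish: Terracotta bowl, 90 mm across, 35 mm high, on the table to the robot's left of the box. Leave it.
- flask: Green glass flask, 44 mm diameter, 110 mm high, on the table to the robot's left of the box. Leave it.
- brush: Brush lying on the table to the robot's right of the box. Leave it.
- loupe: Black eyepiece loupe, 44 mm diameter, 40 mm high, on the table to the robot's right of the box. Leave it.
Things that resemble listed ones, but are neither listed nor needed, are in the scene too. There is more than one size of the tall_block; the one meant has the size given above. There is more than one size of the short_block; the one meant has the size given above.

How it is judged:
On the way, in this order (a step that is already met when the one before it is completed fails the run):
1. the tall block lies flat in the box while the lid is still open (angle between tall_block's own z axis and vertical between 1.4 and 1.75 rad and x of tall_mid in the frame of box between -0.1 and 0.1 m and y of tall_mid in the frame of box between -0.14 and 0.14 m and height (world z) of tall_mid below 0.045 m and value of joint lid above 1 rad and linear speed of tall_block below 0.03 m/s), for 0.2 s.
2. the lid is fully shut over it (value of joint lid below 0.03 rad), for 0.2 s.
At the end, for the whole second after the job is handed in: The tall block lies on a side face on the foam inside the box (its long axis within about 10 degrees of level), the lid is shut to within 0.03 rad, the short block, jar and amulet still stand within 25 mm of where they were, and all is at rest (angle between tall_block's own z axis and vertical between 1.4 and 1.75 rad and x of tall_mid in the frame of box between -0.1 and 0.1 m and y of tall_mid in the frame of box between -0.14 and 0.14 m and height (world z) of tall_mid below 0.045 m and value of joint lid below 0.03 rad and linear speed of each of tall_block, short_block, jar, amulet below 0.02 m/s and angle between each of short_block, jar, amulet's own z axis and vertical below 0.2 rad and distance of each of short_block, jar, amulet from where it was at the start of the episode below 0.025 m); the robot touches nothing.
It fails at once if the tall block is lifted (its centre more than 100 mm above the table, or 65 mm once it has been tipped level) (height (world z) of tall_mid above 0.1 m or (height (world z) of tall_mid above 0.065 m and angle between tall_block's own z axis and vertical above 1.3 rad)).
It fails at once if the tall block is shoved or carried more than 60 mm while still upright (angle between tall_block's own z axis and vertical below 0.25 rad and distance of tall_block from where it was at the start of the episode above 0.06 m).
It fails at once if the short block, jar or amulet is lifted, upset or pushed more than 25 mm (distance of any of short_block, jar, amulet from where it was at the start of the episode above 0.025 m or angle between any of short_block, jar, amulet's own z axis and vertical above 0.5 rad).
It fails at once if a thing on the table around the box is upset or moved more than 30 mm (distance of any of dish, flask, brush, loupe from where it was at the start of the episode above 0.03 m or angle between any of dish, flask, loupe's own z axis and vertical above 0.5 rad).
It also fails if it takes over 58 s, if anything falls off the work surface, if the arm or the gripper's body presses on something with over 40 N, if the wrist force passes 120 N, or if a joint passes its speed limit or range.

### The arm

A 6-joint arm with a two-finger parallel gripper is mounted at the origin on the work surface. World frame = base frame: x ahead of the robot, y to its left, z up, the work surface at z = 0. Lengths are in m, angles in rad, forces in N, time in s.
With the tool pointing down it reaches from about 0.25 to 0.725 m from the base axis. Payload 4 kg.
Tool frame: the origin (TCP) lies midway between the tips of the shut fingers; the grasp point (between the pads) lies 19 mm behind it; z points along the fingers, y is the direction in which the jaws open and shut (so a half turn about z gives the same grasp; the last joint's range is limited). The gripper opens to 85 mm and grips with 20 to 120 N. Pads are 22 mm wide; open, the fingers measure 114 mm over their backs; the gripper's body (76 mm by 85 mm) begins 54 mm behind the grasp point. The pads swing forward as they close: fully open they stand 13 mm farther back than shut.
Start: joints at [-1.276, 0.241, 0.005, 1.335, 0, 1.571], TCP at [0.145, -0.478, 0.231] pointing down, gripper open.
Joint ranges: [-2.72, 2.72], [-1.05, 1.87], [-1.09, 1.28], [-1.99, 2.15], [-1.42, 1.44], [-3.14, 3.14]. Speed limits (rad/s): [2.79, 2.79, 3.14, 3.14, 3.14, 3.14].

### API

Orientations are given as a unit quaternion [x, y, z, w].
In Python, from workcell import monitor, cams, order gives the robot as it stands.
- The arm moves only by the tool send_rows, never from a script. Its argument "moves" is a list of rows, each a list of 4 numbers: the shift along the tool's x, y, z as a fraction of full scale, then the turn about the tool's z as a fraction of full scale. A call has 1 to 20 rows; each row shifts and turns the commanded pose from where the row before left it, along the tool's axes as they then stand; what a row does not reach is not made up. Full scale, the value 1, is 100 cm for a shift and 0.1 rad for a turn. A row lasts 1/10 s, in which the tool goes at most 50 mm and 8.59 degrees, less where a joint would pass 70% of its speed; a pose out of reach is approached as far as the arm can. A call with a number of a shift or a turn outside -1 to 1 is refused whole. A call with a gripper value outside its range is refused whole. "claw" is the gripper's target within -1 to 1 (fully open at 1, half-way at 0, shut at -1), set as the call begins (left out, the last holds). The fingers move at their own pace and stop on an object; the grip force is fixed at half the most. Time passes only in rows, so rows that do not move let the fingers close. It gives the time, the measured TCP pose, the force and the opening at its end, in the units of the state.
- monitor.get_obs(): the state, without advancing time (a new reading comes with each control period).
- cams.camera(name): name is "scene" or "side" or "wrist"; returns (picture, depth): 400x640x3 uint8, blue, green, red; 400x640 float32, m along the optical axis (not along the pixel's ray), 0 where there is no reading.
- cams.camera_info(name): a dict with "intrinsics" (3x3 intrinsics, pixels), "T" (4x4, takes a point from camera to world coordinates); the wrist camera has in their place "mount" (4x4, takes a point from camera to tool coordinates, whose origin is the TCP and whose axes are the flange's). Camera axes: x right, y up, looking along -z (the intrinsics and any distortion apply to the point x, -y, -z); pixel columns grow to the right and rows downward; lengths in m; the calibration is good to about 2 mm. A picture is of the moment at which its call begins: read the wrist's pose just before it. camera_info takes no time and is no camera call.
- order.job_done(): hands the job in, once; it reports no verdict.
The state is a dict: "clock": time; "joint_pos": joint angles; "joint_vel": joint speeds; "tau": joint torques, N m; "eef_pos": TCP position; "tool_rot": TCP orientation; "ft_force": force on the tool from outside, world axes, zero at the start; "ft_torque": the same for the moment, N m; "grip_width": finger opening in m.
Only numpy, scipy, OpenCV 4.12 (cv2) and the standard library are available. Lean on these libraries where they do the work, as an engineer would, in place of code of your own. Each camera call takes 0.05 s, during which the arm holds its last target.

## Working session

There is one attempt and no reset: what is moved stays moved. The work goes in short steps, Python scripts to look and compute and a tool call to move; the robot and the scene stay as the last step left them, time stands still between calls to the robot, and variables do not carry over. Pictures are saved under pics/ and viewed, and the job is handed in when it is done.

Besides the shell and the picture viewer there is one more tool, called after "Request:" as name(argument=value, ...) on one line, values as JSON. send_rows: Moves the arm, as the interface text tells. Its arguments: {"type":"object","properties":{"moves":{"type":"array","items":{"type":"array","items":{"type":"number","minimum":-1,"maximum":1}}},"claw":{"type":"number"}},"required":["moves"]}

```bash
mkdir -p pics; ls
cat > h.py <<'E'
import numpy as np, cv2
from workcell import monitor, cams, order
def snap(name,fn):
    o=monitor.get_obs(); im,d=cams.camera(name); cv2.imwrite('pics/'+fn+'.png',im); np.savez('pics/'+fn+'.npz',im=im,d=d,p=o['eef_pos'],q=o['tool_rot']); return im,d,o
E
python3 - <<'E'
from h import *
print(monitor.get_obs())
for n in ['scene','side','wrist']:
    print(n,cams.camera_info(n)); im,d,o=snap(n,n+'0'); print((d>0).mean())
E
```

```text
pics
{'clock': 0.0, 'joint_pos': array([-1.27599032e+00,  2.41418007e-01,  3.72701678e-03,  1.33518667e+00,
       -2.17197874e-05,  1.57076927e+00]), 'joint_vel': array([ 1.45798251e-03, -4.72340907e-04,  4.58264096e-04, -1.05906531e-04,
        5.91248731e-05,  2.39679161e-04]), 'tau': array([-1.08103621e-03, -3.72316718e+01,  2.52408439e+01,  1.68222823e-02,
       -8.59889747e-05, -6.04320391e-06]), 'eef_pos': array([ 0.145089  , -0.47783244,  0.2304115 ]), 'tool_rot': array([ 9.89153309e-01,  1.46883108e-01, -1.63570474e-04, -1.02778708e-03]), 'ft_force': array([-0.09474324,  0.77335478, -0.10972916]), 'ft_torque': array([ 0.02186707, -0.0334029 , -0.00555035]), 'grip_width': 0.0855173489172742}
scene {'intrinsics': array([[417.889601  ,   0.        , 314.92281755],
       [  0.        , 417.889601  , 199.2891162 ],
       [  0.        ,   0.        ,   1.        ]]), 'T': array([[-0.05166556, -0.74241509,  0.66794499,  1.22528514],
       [ 0.99850142, -0.02631763,  0.04798229,  0.03612783],
       [-0.01804405,  0.66942305,  0.74266223,  0.82237548],
       [ 0.        ,  0.  
[... 329 characters left out ...]
8743593, -0.96832052],
       [-0.02223273,  0.83908885,  0.54353989,  0.73206472],
       [ 0.        ,  0.        ,  0.        ,  1.        ]])}
0.9959140625
wrist {'intrinsics': array([[305.05720344,   0.        , 318.98082254],
       [  0.        , 305.05720344, 195.48135382],
       [  0.        ,   0.        ,   1.        ]]), 'mount': array([[ 2.65497923e-04,  9.65593368e-01,  2.60056490e-01,
         6.59547777e-02],
       [ 9.99999859e-01, -1.36510732e-04, -5.14057646e-04,
         4.80330290e-04],
       [-4.60870152e-04,  2.60056590e-01, -9.65593267e-01,
        -1.41515548e-01],
       [ 0.00000000e+00,  0.00000000e+00,  0.00000000e+00,
         1.00000000e+00]])}
0.99603515625
```

View pics/scene0.png

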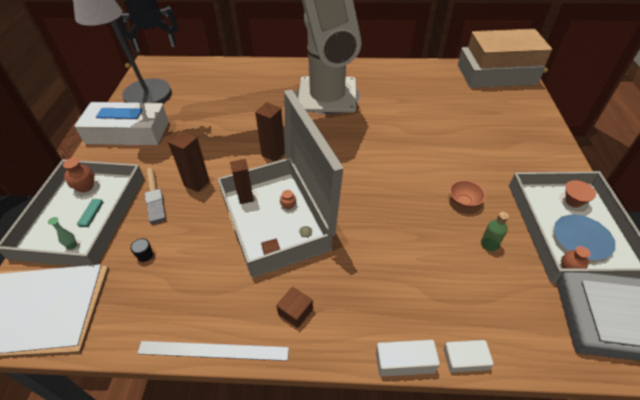

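View pics/side0.png

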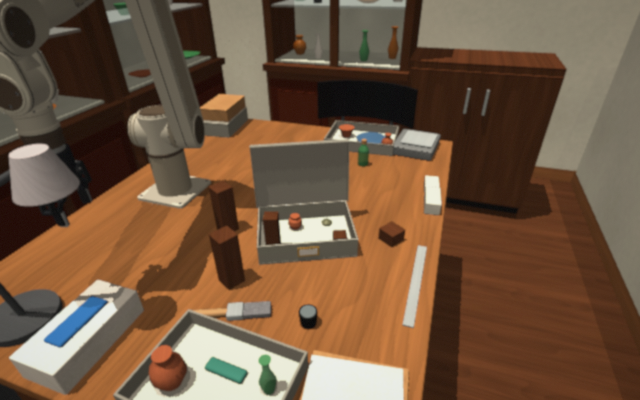

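View pics/wrist0.png

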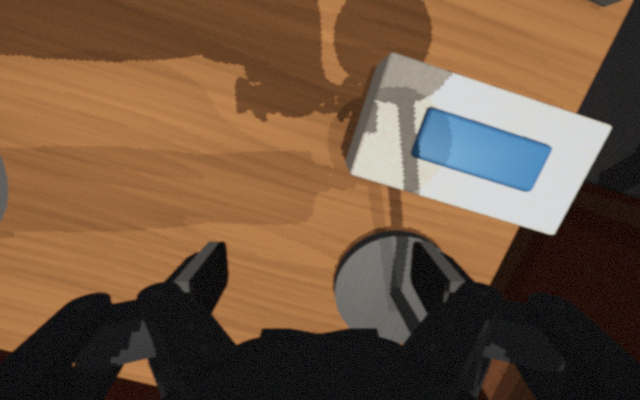

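The box is at about (275,215) in the scene view. The tall block, at (242,180), stands at the robot's end and the short one, at (270,245), at the far end, with the lid on the right (+y). I'll zoom in for the corners.

Run:
```python
import cv2
a=cv2.imread('pics/scene0.png')[85:285,200:360]; cv2.imwrite('pics/c1.png',cv2.resize(a,None,fx=3,fy=3,interpolation=cv2.INTER_CUBIC)[:600])
a=cv2.imread('pics/side0.png')[130:270,190:370]; cv2.imwrite('pics/c2.png',cv2.resize(a,None,fx=4,fy=4,interpolation=cv2.INTER_CUBIC))
```

```text
(no output)
```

View pics/c1.png

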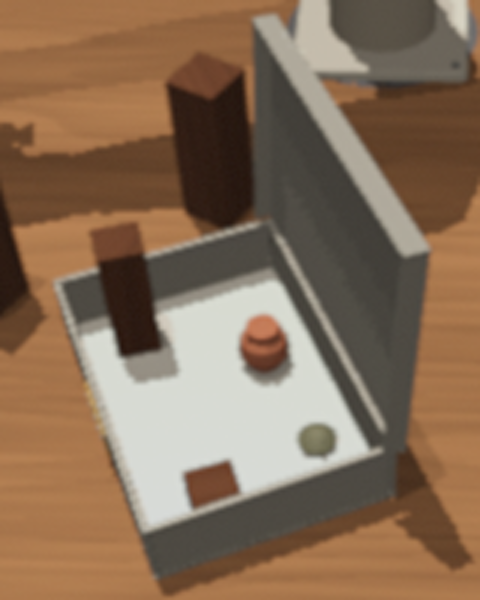

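View pics/c2.png

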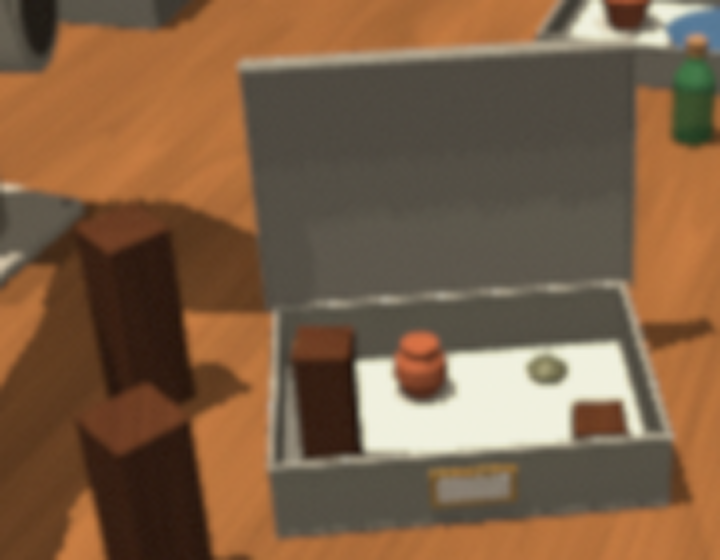

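```bash
cat >> h.py <<'E'
def ray(name,u,v,z,d=None):
    c=cams.camera_info(name);K=c['intrinsics'];T=c['T']
    r=T[:3,:3]@np.array([(u-K[0,2])/K[0,0],-(v-K[1,2])/K[1,1],-1]);o=T[:3,3]
    return o+r*(z-o[2])/r[2]
def cloud(name,fn):
    f=np.load('pics/'+fn+'.npz');d=f['d'];c=cams.camera_info(name);K=c['intrinsics'];T=c['T']
    v,u=np.mgrid[:400,:640]
    P=np.stack([(u-K[0,2])/K[0,0]*d,-(v-K[1,2])/K[1,1]*d,-d],-1)
    return P@T[:3,:3].T+T[:3,3], f['im']
E
python3 - <<'E'
from h import *
np.set_printoptions(precision=4,suppress=True)
S=lambda u,v,z: ray('scene',200+u/3,85+v/3,z)
D=lambda u,v,z: ray('side',190+u/4,130+v/4,z)
print('rim scene nearR-y, far-y, nearHinge, farHinge')
for p in [(55,284),(143,532),(268,220),(385,450)]: print(S(*p,.065))
print('rim side');
for p in [(272,466),(670,437),(272,305),(630,283)]: print(D(*p,.065))
print('tall');
for p in [(92,231),(136,223),(147,255),(103,263)]: print(S(*p,.128))
for p in [(294,334),(350,328),(355,358),(296,362)]: print(D(*p,.128))
print('short')
for p in [(183,470),(232,461),(240,492),(190,507)]: print(S(*p,.038))
print('jar',S(264,325,.046),'amulet',S(317,440,.016))
P,im=cloud('scene','scene0')
Q,_=cloud('side','side0')
for n,X in (('scene',P),('side',Q)):
    m=(X[...,0]>.2)&(X[...,0]<.75)&(X[...,1]>-.3)&(X[...,1]<.25)&(X[...,2]>.03)
    zz=X[m]; print(n,zz[:,2].max())
    for lo,hi in ((.115,.14),(.14,.17),(.17,.3)):
        k=zz[(zz[:,2]>lo)&(zz[:,2]<hi)]; print(lo,hi,len(k),k.min(0),k.max(0))
# lid plane from side
m=(Q[...,2]>.12)&(Q[...,2]<.26)&(Q[...,0]>.4)&(Q[...,0]<.6)&(Q[...,1]>0)&(Q[...,1]<.2)
k=Q[m];c=k.mean(0);n=np.linalg.svd(k-c,full_matrices=False)[2][2];print('lid',len(k),c,n,np.abs((k-c)@n).mean())
E
```

```text
rim scene nearR-y, far-y, nearHinge, farHinge
[ 0.4853 -0.2638  0.065 ]
[ 0.732  -0.1483  0.065 ]
[ 0.3989 -0.089   0.065 ]
[0.6517 0.0232 0.065 ]
rim side
[ 0.4823 -0.2656  0.065 ]
[ 0.7309 -0.1527  0.065 ]
[ 0.3944 -0.0879  0.065 ]
[0.654 0.027 0.065]
tall
[ 0.4854 -0.2211  0.128 ]
[ 0.4747 -0.1867  0.128 ]
[ 0.5119 -0.1717  0.128 ]
[ 0.5222 -0.2053  0.128 ]
[ 0.4733 -0.1991  0.128 ]
[ 0.5074 -0.1806  0.128 ]
[ 0.5251 -0.2123  0.128 ]
[ 0.4889 -0.2287  0.128 ]
short
[ 0.6566 -0.1329  0.038 ]
[ 0.6465 -0.0959  0.038 ]
[ 0.6755 -0.0865  0.038 ]
[ 0.6907 -0.1228  0.038 ]
jar [ 0.5091 -0.0834  0.046 ] amulet [ 0.6066 -0.033   0.016 ]
scene 0.2720618901690267
0.115 0.14 886 [ 0.3019 -0.2226  0.115 ] [0.6567 0.0412 0.14  ]
0.14 0.17 934 [ 0.2789 -0.184   0.14  ] [0.6555 0.0428 0.1699]
0.17 0.3 2370 [ 0.3836 -0.096   0.1701] [0.6554 0.0484 0.2721]
side 0.2712381859866123
0.115 0.14 1023 [ 0.274 -0.226  0.115] [0.6544 0.0404 0.1399]
0.14 0.17 1139 [ 0.2734 -0.1821  0.14  ] [0.6536 0.0408 0.17  ]
0.17 0.3 3075 [ 0.3833 -0.0955  0.1701] [0.6531 0.0487 0.2712]
lid 704 [0.5762 0.0108 0.1978] [-0.4011  0.9138 -0.0639] 0.0015945621962156543
```

```bash
cat >> h.py <<'E'
from scipy.spatial.transform import Rotation as Rn
A=.415; E=np.array([np.cos(A),np.sin(A),0]); B=np.array([-np.sin(A),np.cos(A),0]); C=np.array([.567,-.120,0])
def box(p): p=np.asarray(p)-C; return np.stack([p@B,-p@E,p[...,2]],-1)
def to(target):
    o=monitor.get_obs(); R=Rn.from_quat(o['tool_rot']).as_matrix(); d=np.asarray(target)-o['eef_pos']
    print('t',round(o['clock'],2),'pos',o['eef_pos'],'yaw(x)',np.arctan2(R[1,0],R[0,0]),'zt',R[:,2],'tool delta',R.T@d)
np.set_printoptions(precision=4,suppress=True)
E
python3 - <<'E'
from h import *
for n in('scene','side'):
    P,im=cloud(n,n+'0')
    hsv=cv2.cvtColor(im,cv2.COLOR_BGR2HSV)
    m=((im[...,2]<110)&(im[...,1]<60)&(P[...,2]>.02)&(P[...,2]<.2)&(abs(P[...,1])<.5)&(P[...,0]>.15)&(P[...,0]<.8)).astype(np.uint8)
    k,l,st,_=cv2.connectedComponentsWithStats(m)
    for i in range(1,k):
        if st[i,4]>60:
            X=P[l==i]; t=X[X[:,2]>X[:,2].max()-.01]; print(n,st[i],'top',X[:,2].max(),t.mean(0),t.min(0),t.max(0))
to([.448,-.221,.112])
P,_=cloud('side','side0')
b=box(P.reshape(-1,3)); k=(abs(b[:,0])<.08)&(abs(b[:,1])<.12)&(b[:,2]<.02); print('foam z',np.median(b[k,2]))
for z0,z1 in((.12,.135),(.031,.045)):
    k=(b[:,0]<-.005)&(b[:,0]>-.09)&(abs(b[:,1])<.12)&(b[:,2]>z0)&(b[:,2]<z1);print(k.sum(),np.percentile(b[k],[5,50,95],axis=0))
k=(b[:,0]>.07)&(b[:,0]<.25)&(abs(b[:,1])<.12)&(b[:,2]>.1)&(b[:,2]<.265);x=b[k];print('lid fit',np.polyfit(x[:,2],x[:,0],1))
E
```

```text
scene [ 256  109   29   49 1018] top 0.1590460520692354 [ 0.3303 -0.1453  0.1541] [ 0.3043 -0.1796  0.1494] [ 0.3473 -0.1171  0.159 ]
scene [ 168  137   40   51 1126] top 0.15893468274532419 [ 0.4551 -0.3414  0.1537] [ 0.4268 -0.3798  0.1489] [ 0.4735 -0.314   0.1589]
scene [233 169  20  34 471] top 0.12958455986509632 [ 0.5121 -0.1942  0.1241] [ 0.5036 -0.2112  0.1197] [ 0.5177 -0.179   0.1296]
scene [133 244  18  14 103] top 0.04263629306741479 [ 0.6931 -0.4036  0.0372] [ 0.6724 -0.4222  0.0329] [ 0.7025 -0.3907  0.0426]
side [ 208  184   36  101 2088] top 0.1609356121633253 [ 0.3966 -0.2902  0.1565] [ 0.2734 -0.3803  0.151 ] [ 0.47   -0.1347  0.1609]
side [263 213  17  31 372] top 0.13084530118012283 [ 0.5025 -0.2092  0.126 ] [ 0.4816 -0.2239  0.1209] [ 0.5163 -0.1854  0.1308]
side [299 313  18  12 104] top 0.043864231855719304 [ 0.6834 -0.4285  0.0382] [ 0.664  -0.4343  0.034 ] [ 0.6989 -0.4095  0.0439]
t 0.15 pos [ 0.1451 -0.478   0.2306] yaw(x) 0.2947966707108358 zt [-0.0004  0.0015 -1.    ] tool delta [ 0.3645 -0.1577  0.1189]
foam z 0.008793121603038134
154 [[-0.0627  0.083   0.1216]
 [-0.0478  0.0996  0.128 ]
 [-0.0252  0.1165  0.1301]]
159 [[-0.0612 -0.1123  0.0348]
 [-0.0361 -0.0922  0.0383]
 [-0.0115  0.1067  0.0431]]
lid fit [0.0654 0.1016]
```

Request:
send_rows(claw=-1, moves=[[0,0,-0.02,-0.6],[0,0,-0.01,-0.6],[0.03,-0.009,0,0],[0.03,-0.009,0,0],[0.03,-0.009,0,0],[0.03,-0.009,0,0],[0.03,-0.009,0,0],[0.03,-0.009,0,0],[0.03,-0.009,0,0],[0.03,-0.009,0,0],[0.03,-0.009,0,0],[0.03,-0.009,0,0],[0.03,-0.009,0,0],[0,0,0,0]])

```text
clock: 1.55
eef_pos: [0.4095, -0.2527, 0.2608]
tool_rot: [0.978, 0.208, 0.0, -0.001]
ft_force: [0.0, 0.0, 0.0]
grip_width: 0.0001
```

Run:
```python
from h import *
to([.448,-.221,.112]); snap('scene','s1'); snap('side','d1')
a=cv2.imread('pics/s1.png');b=cv2.imread('pics/d1.png');cv2.imwrite('pics/m1.png',cv2.resize(np.vstack([a[:300],b[:300]]),(640,600)))
```

```text
t 1.55 pos [ 0.4095 -0.2527  0.2608] yaw(x) 0.41960914207749744 zt [ 0.0002  0.0011 -1.    ] tool delta [ 0.048  -0.0131  0.1488]
```

View pics/m1.png

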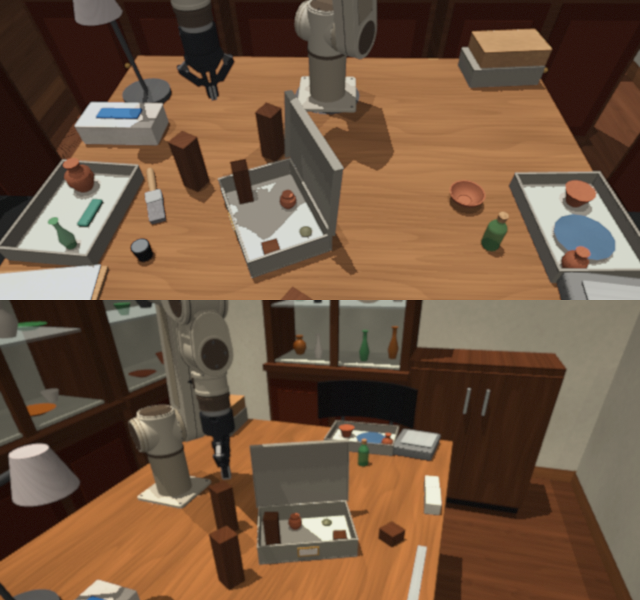

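Request:
send_rows(moves=[[0.024,-0.0065,0,0],[0.024,-0.0065,0,0],[0,0,0.03,0],[0,0,0.03,0],[0,0,0.03,0],[0,0,0.03,0],[0,0,0.028,0],[0,0,0,0],[0,0,0,0]])

```text
clock: 2.55
eef_pos: [0.4453, -0.2243, 0.1135]
tool_rot: [0.979, 0.205, -0.001, -0.0]
ft_force: [0.5, 0.0, 0.7]
grip_width: 0.0002
```

Run:
```python
from h import *
to([.448,-.221,.112]); snap('scene','s2'); snap('side','d2')
a=cv2.imread('pics/s2.png')[50:270,180:360];b=cv2.imread('pics/d2.png')[100:320,170:370];cv2.imwrite('pics/m2.png',cv2.resize(np.hstack([a,b]),None,fx=2,fy=2,interpolation=cv2.INTER_CUBIC))
```

```text
t 2.55 pos [ 0.4453 -0.2243  0.1135] yaw(x) 0.4132813605125797 zt [-0.0011  0.0003 -1.    ] tool delta [ 0.0038 -0.0019  0.0015]
```

View pics/m2.png

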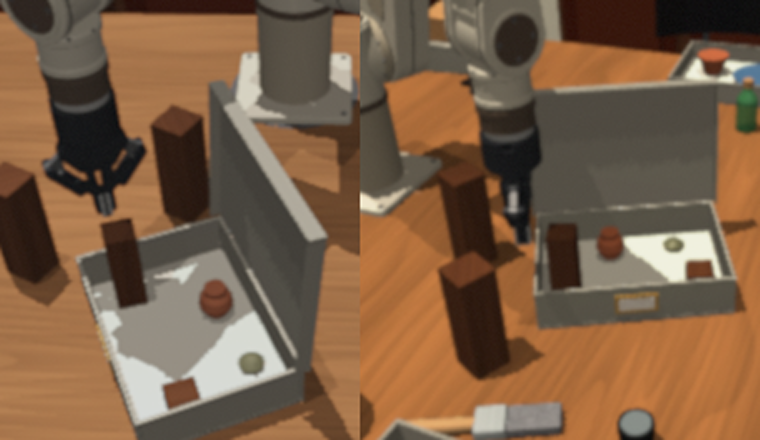

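The fingertips (107,212 in the left panel) stand right behind the block's top, in line with it. Now the slow push.

Request:
send_rows(moves=[[0.008,-0.002,0,0],[0.008,0,0,0],[0.005,0,0,0],[0.004,0,0,0],[0.004,0,0,0],[0.004,0,0,0],[0.004,0,0,0],[0.004,0,0,0],[0.004,0,0,0],[0,0,0,0]])

```text
clock: 3.65
eef_pos: [0.487, -0.2035, 0.1133]
tool_rot: [0.979, 0.206, 0.0, 0.0]
ft_force: [0.0, 0.4, 0.1]
grip_width: -0.0003
```

Run:
```python
from h import *
to([.448,-.221,.112]); print(monitor.get_obs()['ft_force']);snap('scene','s3'); snap('side','d3')
a=cv2.imread('pics/s3.png')[50:270,180:360];b=cv2.imread('pics/d3.png')[100:320,170:370];cv2.imwrite('pics/m3.png',cv2.resize(np.hstack([a,b]),None,fx=2,fy=2,interpolation=cv2.INTER_CUBIC))
```

```text
t 3.65 pos [ 0.487  -0.2035  0.1133] yaw(x) 0.4152384063429846 zt [ 0.0003  0.     -1.    ] tool delta [-0.0428  0.0003  0.0013]
[0.0262 0.3956 0.1321]
```

View pics/m3.png

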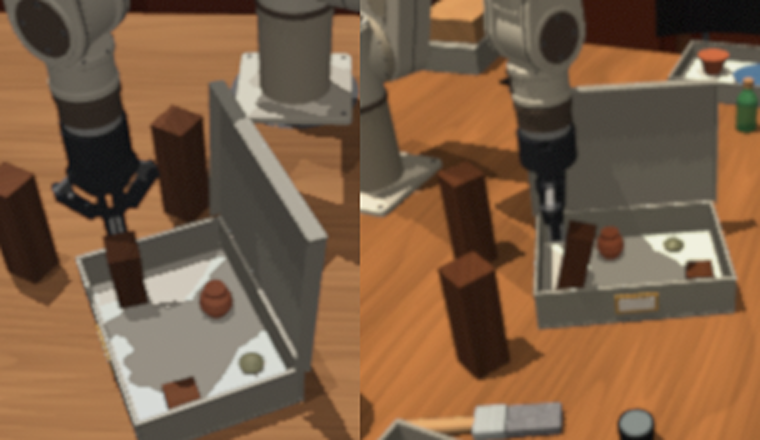

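The block is tipping about its bottom edge: in the right panel it leans, with its top at (580,228). I keep pushing slowly.

Request:
send_rows(moves=[[0.004,0,0,0],[0.004,0,0,0],[0.004,0,0,0],[0.004,0,0,0],[0.004,0,0,0],[0.004,0,0,0],[0.003,0,0,0],[0,0,0,0],[0,0,0,0],[0,0,0,0]])

```text
clock: 4.75
eef_pos: [0.511, -0.1928, 0.1133]
tool_rot: [0.979, 0.206, -0.0, -0.0]
ft_force: [-0.2, -0.4, -0.1]
grip_width: 0.0003
```

Run:
```python
from h import *
to([.448,-.221,.112]); print(monitor.get_obs()['ft_force']);snap('scene','s4'); snap('side','d4')
a=cv2.imread('pics/s4.png')[50:270,180:360];b=cv2.imread('pics/d4.png')[100:320,170:370];cv2.imwrite('pics/m4.png',cv2.resize(np.hstack([a,b]),None,fx=2,fy=2,interpolation=cv2.INTER_CUBIC))
```

```text
t 4.75 pos [ 0.511  -0.1928  0.1133] yaw(x) 0.41467469159267734 zt [-0.0002  0.     -1.    ] tool delta [-0.069   0.0005  0.0013]
[-0.1573 -0.4363 -0.0889]
```

View pics/m4.png

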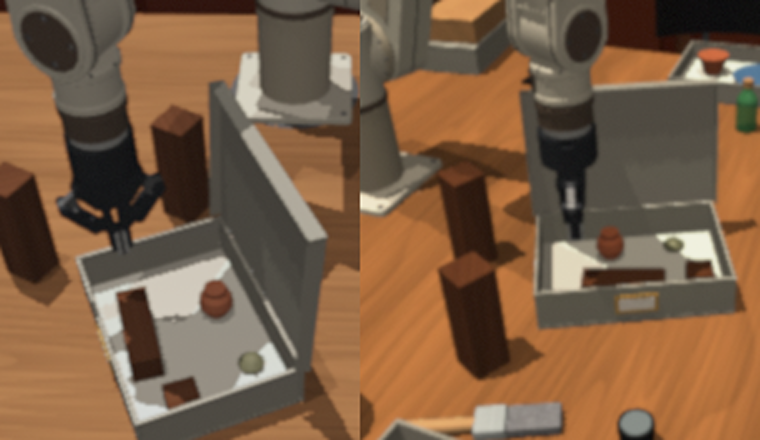

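The block lies flat: in the left panel it spans (135,290) to (150,378) and does not touch the short block. I check the heights and the gap, then work out the way to the outside of the lid.

Run:
```python
from h import *
for n,f in(('scene','s4'),('side','d4')):
    P,im=cloud(n,f); b=box(P.reshape(-1,3)); I=im.reshape(-1,3)
    k=(b[:,0]<0)&(b[:,0]>-.093)&(abs(b[:,1])<.133)&(b[:,2]>.03)&(b[:,2]<.056)&(I[:,2]<140)&(I[:,1]<80)
    for a0,a1 in((-.13,-.072),(-.07,.12)):
        x=b[k&(b[:,1]>a0)&(b[:,1]<a1)];print(n,len(x),np.percentile(x,[3,50,97],axis=0).tolist() if len(x) else 0)
    k=(b[:,0]>.07)&(b[:,0]<.25)&(abs(b[:,1])<.12)&(b[:,2]>.1)&(b[:,2]<.265);x=b[k];print('lid fit',np.polyfit(x[:,2],x[:,0],1))
to([.448,-.221,.112])
t=C+.165*B; to([t[0],t[1],.235])
```

```text
scene 187 [[-0.04952998369017284, -0.10898168643638512, 0.03505761931173525], [-0.0319897780440065, -0.09476930686903695, 0.037510075850644475], [-0.013826821182985463, -0.07923963893391503, 0.040172252533211904]]
scene 594 [[-0.072127244964455, -0.044096549490301014, 0.03399804060286192], [-0.05310899676022812, 0.002295846746457295, 0.04721339088482146], [-0.03491840199526737, 0.06757375935748161, 0.04989902412372648]]
lid fit [0.0666 0.0978]
side 104 [[-0.09231628101868103, -0.11031819036708836, 0.03452297498864306], [-0.03707266024897729, -0.09188872529194353, 0.03839224131845326], [-0.017569417891715164, -0.07605832753155888, 0.041854227848137415]]
side 301 [[-0.0680787935517449, -0.03611360564513402, 0.045963040349176754], [-0.052483431676018974, 0.02060777871983529, 0.048534733872916624], [-0.03511664117953432, 0.06914954411151193, 0.0508910980745525]]
lid fit [0.0679 0.1019]
t 4.85 pos [ 0.511  -0.1928  0.1133] yaw(x) 0.41458870837533746 zt [-0.0001  0.     -1.    ] tool delta [-0.069   0.0004  0.0013]
t 4.85 pos [ 0.511  -0.1928  0.1133] yaw(x) 0.41458870837533746 zt [-0.0001  0.     -1.    ] tool delta [ 0.0805 -0.2091 -0.1217]
```

Request:
send_rows(moves=[[0,0,-0.03,0],[0,0,-0.03,0],[0,0,-0.03,0],[0,0,-0.03,0],[0,0,-0.03,0],[0,0,-0.03,0],[0,0,-0.03,0],[0,0,-0.02,0],[0.01,-0.026,0,0],[0.01,-0.026,0,0],[0.01,-0.026,0,0],[0.01,-0.026,0,0],[0.01,-0.026,0,0],[0.01,-0.026,0,0],[0.01,-0.027,0,0],[0.01,-0.027,0,0],[0,0,0,0]])

```text
clock: 6.55
eef_pos: [0.4993, 0.0344, 0.3434]
tool_rot: [0.978, 0.208, 0.0, -0.0]
ft_force: [0.3, -0.0, 0.7]
grip_width: -0.0001
```

Run:
```python
from h import *
t=C+.165*B; to([t[0],t[1],.235])
snap('scene','s5'); snap('side','d5')
a=cv2.imread('pics/s5.png')[0:270,150:380];b=cv2.imread('pics/d5.png')[0:270,150:380];cv2.imwrite('pics/m5.png',cv2.resize(np.hstack([a,b]),None,fx=1.7,fy=1.7,interpolation=cv2.INTER_CUBIC))
```

```text
t 6.55 pos [0.4993 0.0344 0.3434] yaw(x) 0.4190221844178823 zt [-0.     0.001 -1.   ] tool delta [-0.0004  0.0037  0.1084]
```

View pics/m5.png

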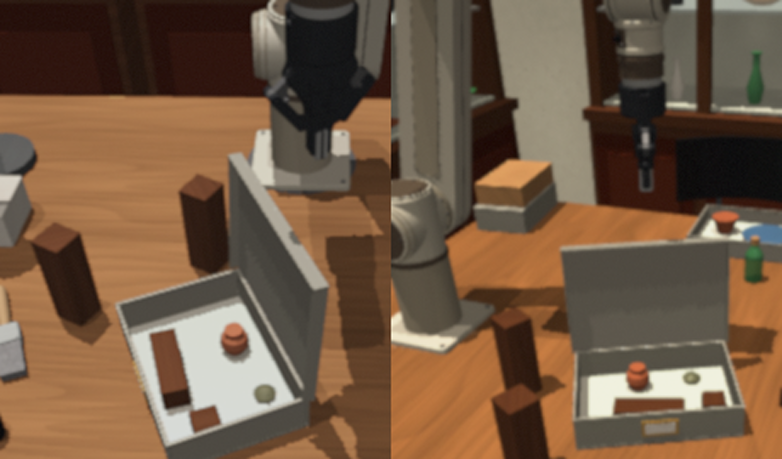

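Request:
send_rows(moves=[[0,0,0.03,0],[0,0,0.03,0],[0,0,0.03,0],[0,0,0.018,0],[0,0,0,0],[0,0,0,0]])

```text
clock: 7.25
eef_pos: [0.4999, 0.0308, 0.2357]
tool_rot: [0.979, 0.205, -0.0, 0.0]
ft_force: [1.0, -0.8, 0.1]
grip_width: 0.0001
```

Run:
```python
from h import *
t=C+.165*B; to([t[0],t[1],.235]);o=monitor.get_obs();p=box(o['eef_pos']);print(p)
# path of TCP (bx,z): tip corner at r=.17, w=.0145
for th in np.arange(1.55,-.01,-.1):
    print(round(th,2), .1-.17*np.cos(th)+.006*np.sin(th)+.0145, .0655+.17*np.sin(th)+.006*np.cos(th))
snap('scene','s6'); snap('side','d6')
a=cv2.imread('pics/s6.png')[0:270,150:380];b=cv2.imread('pics/d6.png')[0:270,150:380];cv2.imwrite('pics/m6.png',cv2.resize(np.hstack([a,b]),None,fx=1.7,fy=1.7,interpolation=cv2.INTER_CUBIC))
```

```text
t 7.25 pos [0.4999 0.0308 0.2357] yaw(x) 0.41332380911632094 zt [ 0.     -0.0002 -1.    ] tool delta [0.0006 0.     0.0007]
[0.165  0.0006 0.2357]
1.55 0.11696358185861043 0.23558800887900927
1.45 0.0999708071537732 0.23498422509259426
1.35 0.08312320334114287 0.23268701095309033
1.25 0.06658910610893781 0.22871931946482127
1.15 0.05053371869125635 0.22312079448959352
1.05 0.03511746121197046 0.21594737463833322
0.95 0.02049436781987598 0.20727073435097682
0.85 0.006810547630394701 0.19717756774915962
0.75 -0.005797275148409624 0.18576872241720965
0.65 -0.017203127318923338 0.17315819176642094
0.55 -0.027293045376532092 0.15947197605056898
0.45 -0.03596621419528778 0.14484682341302504
0.35 -0.043135974339321766 0.12942886354451086
0.25 -0.048730687935282554 0.11337214760353259
0.15 -0.052694454454285625 0.09683710898812792
0.05 -0.054987669251520224 0.0799889603383849
```

View pics/m6.png

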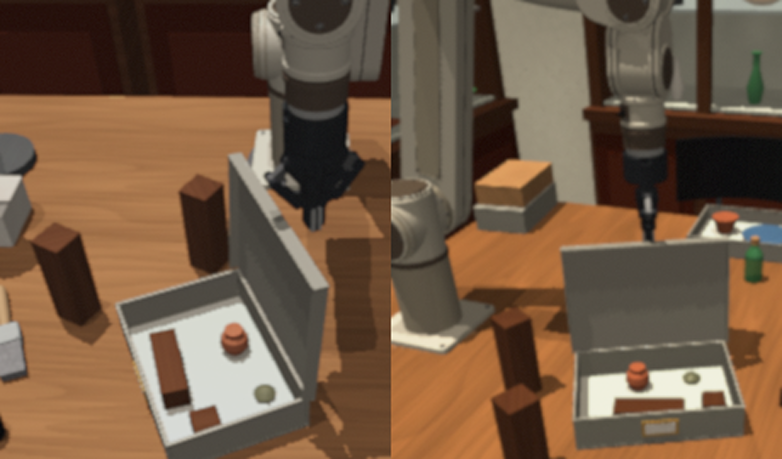

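Request:
send_rows(moves=[[0,0.012,0,0],[0,0.012,0,0],[0,0.012,0,0],[0,0.012,0,0],[0,0.0085,0.0002,0],[0,0.0085,0.0003,0],[0,0.0085,0.001,0],[0,0.0085,0.0013,0],[0,0.0083,0.002,0],[0,0.0083,0.002,0],[0,0.008,0.0028,0],[0,0.008,0.0028,0],[0,0.0077,0.0036,0],[0,0.0077,0.0036,0],[0,0,0,0]])

```text
clock: 8.85
eef_pos: [0.552, -0.0884, 0.2147]
tool_rot: [0.979, 0.205, -0.001, 0.0]
ft_force: [-0.8, -0.7, -1.1]
grip_width: -0.0001
```

Run:
```python
from h import *
o=monitor.get_obs();p=box(o['eef_pos']);print(p,o['ft_force']); to([0,0,0])
snap('scene','s7'); snap('side','d7')
P,_=cloud('side','d7'); b=box(P.reshape(-1,3));k=(b[:,0]>-.0)&(b[:,0]<.1)&(b[:,1]<-.04)&(b[:,1]>-.13)&(b[:,2]>.09)&(b[:,2]<.3);x=b[k];f=np.polyfit(x[:,2],x[:,0],1);print(k.sum(),f,'theta',np.arctan2(1,-f[0]))
a=cv2.imread('pics/s7.png')[0:270,150:380];b=cv2.imread('pics/d7.png')[0:270,150:380];cv2.imwrite('pics/m7.png',cv2.resize(np.hstack([a,b]),None,fx=1.7,fy=1.7,interpolation=cv2.INTER_CUBIC))
```

```text
[0.0349 0.001  0.2147] [-0.7664 -0.6743 -1.0995]
t 8.85 pos [ 0.552  -0.0884  0.2147] yaw(x) 0.4135303671200754 zt [-0.0015 -0.0006 -1.    ] tool delta [-0.4696 -0.3028  0.2155]
890 [-0.5787  0.1468] theta 1.0461715228472557
```

View pics/m7.png

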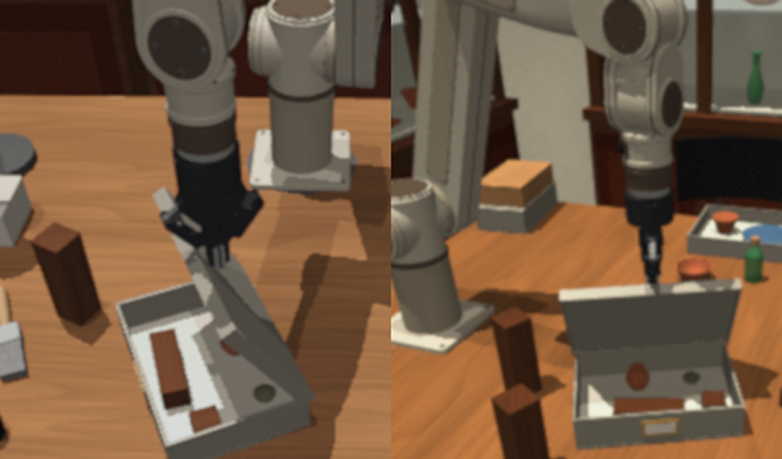

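The lid angle measures 1.046 rad against 1.05 planned. I carry on along the arc.

Request:
send_rows(moves=[[0,0.0073,0.0044,0],[0,0.0073,0.0044,0],[0,0.0068,0.005,0],[0,0.0068,0.005,0],[0,0.0063,0.0057,0],[0,0.0063,0.0057,0],[0,0.0057,0.0063,0],[0,0.0057,0.0063,0],[0,0.005,0.0068,0],[0,0.005,0.0068,0],[0,0.0044,0.0073,0],[0,0.0044,0.0073,0],[0,0.0036,0.0077,0],[0,0.0036,0.0077,0],[0,0.0028,0.008,0],[0,0.0028,0.008,0],[0,0,0,0]])

```text
clock: 10.65
eef_pos: [0.5849, -0.1641, 0.1115]
tool_rot: [0.979, 0.206, -0.001, -0.001]
ft_force: [-0.4, -0.3, 1.1]
grip_width: 0.0002
```

Run:
```python
from h import *
o=monitor.get_obs();p=box(o['eef_pos']);print(p,o['ft_force']); to([0,0,0])
snap('scene','s8'); snap('side','d8')
a=cv2.imread('pics/s8.png')[0:270,150:380];b=cv2.imread('pics/d8.png')[0:270,150:380];cv2.imwrite('pics/m8.png',cv2.resize(np.hstack([a,b]),None,fx=1.7,fy=1.7,interpolation=cv2.INTER_CUBIC))
```

```text
[-0.0475  0.0014  0.1115] [-0.3526 -0.348   1.0675]
t 10.65 pos [ 0.5849 -0.1641  0.1115] yaw(x) 0.4144531922712359 zt [-0.0031  0.0006 -1.    ] tool delta [-0.469  -0.3855  0.1134]
```

View pics/m8.png

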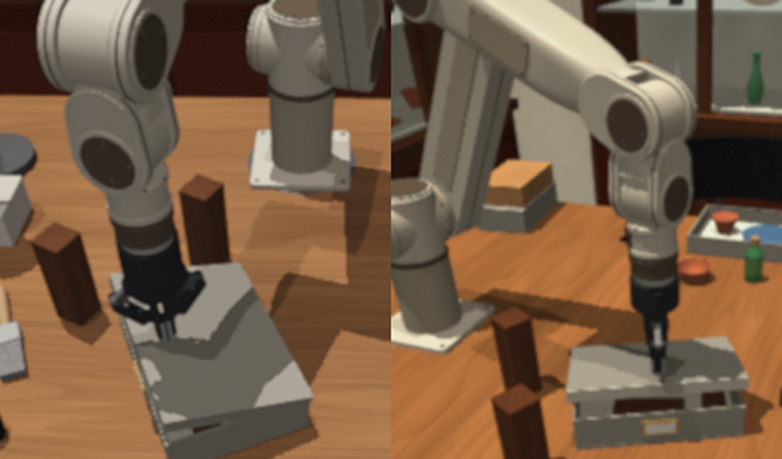

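Request:
send_rows(moves=[[0,0.002,0.008,0],[0,0.002,0.008,0],[0,0.001,0.008,0],[0,0.001,0.006,0],[0,0,0.004,0],[0,0,0.003,0],[0,0,0.002,0],[0,0,0.002,0],[0,0,0,0],[0,0,0,0]])

```text
clock: 11.75
eef_pos: [0.5884, -0.1694, 0.0724]
tool_rot: [0.979, 0.206, 0.0, -0.0]
ft_force: [-1.2, 0.2, 0.9]
grip_width: 0.0
```

Run:
```python
from h import *
o=monitor.get_obs();p=box(o['eef_pos']);print(p,o['ft_force'])
snap('side','d9');P,_=cloud('side','d9'); b=box(P.reshape(-1,3));k=(abs(b[:,0])<.09)&(abs(b[:,1])<.13)&(abs(b[:,1])>.05)&(b[:,2]>.05)&(b[:,2]<.095);x=b[k];f=np.polyfit(x[:,0],x[:,2],1);print(k.sum(),f)
```

```text
[-0.0538  0.0004  0.0724] [-1.1678  0.1672  0.8964]
1972 [-0.0002  0.0723]
```

Request:
send_rows(moves=[[0,0,0.001,0],[0,0,0.001,0],[0,0,0.001,0],[0,0,0,0],[0,0,0,0]])

```text
clock: 12.3
eef_pos: [0.5886, -0.1695, 0.0715]
tool_rot: [0.979, 0.206, 0.001, 0.0]
ft_force: [-3.5, 1.3, 9.6]
grip_width: 0.0
```

The force has risen to 10 N with the tips at z = 0.0715, so the lid is on its stop. I retreat upward and check.

Request:
send_rows(moves=[[0,0,-0.004,0],[0,0,-0.01,0],[0,0,-0.02,0],[0,0,-0.03,0],[0,0,-0.03,0],[0,0,-0.03,0],[0,0,-0.03,0],[0,0,-0.03,0],[0,0,0,0],[0,0,0,0],[0,0,0,0]])

```text
clock: 13.4
eef_pos: [0.5877, -0.1693, 0.252]
tool_rot: [0.979, 0.206, -0.001, -0.001]
ft_force: [-0.3, -0.2, 0.6]
grip_width: -0.0001
```

Run:
```python
from h import *
o=monitor.get_obs();print(o['eef_pos'],o['ft_force'],o['clock'])
for n,f in(('scene','s10'),('side','d10')):
    snap(n,f);P,_=cloud(n,f); b=box(P.reshape(-1,3));k=(abs(b[:,0])<.09)&(abs(b[:,1])<.13)&(b[:,2]>.05)&(b[:,2]<.095);x=b[k];print(k.sum(),np.polyfit(x[:,0],x[:,2],1))
a=cv2.imread('pics/s10.png');b=cv2.imread('pics/d10.png');cv2.imwrite('pics/m10.png',cv2.resize(np.vstack([a[:300],b[:300]]),(640,600)))
```

```text
[ 0.5877 -0.1693  0.252 ] [-0.2684 -0.188   0.6455] 13.4
6125 [0.0002 0.0709]
3190 [0.0008 0.0721]
```

View pics/m10.png

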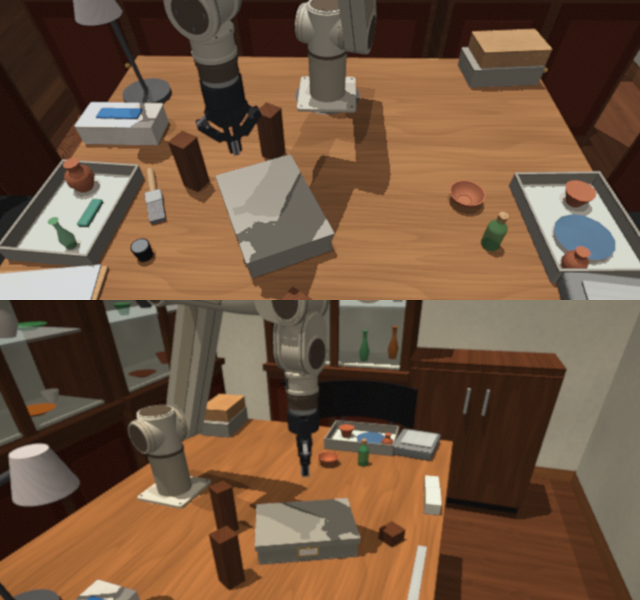

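The lid is flat and shut: its tilt fits to under 0.001 rad in both views, with its top at about 71–72 mm. The arm is clear and the dish, flask, brush and loupe are where they were, so I hand in.

Run:
```python
from h import *
print(order.job_done())
```

```text
the job is handed in; nothing more can be done
None
```

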